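# Seat the horned anvil stake in the bench stake holder and bear down on it

### The job

Take the small horned anvil stake out of the wooden rack and put its keyed shank into the bore of the cast-iron stake holder bolted to the bench; turn it until the key slips into the keyway, and keep pushing until the collar sits down flat on the holder's rim. Finish while still gripping the stake and bearing down on it firmly, with a good 10 N on top of its own weight, so that the clamp screw can be tightened: do not let go. Do not drop the stake on the way, and leave the other stakes, tools and pots where they are.

Things in the scene. Friction and masses are not known exactly. Their poses are not given: they have to be found in the camera images.
- anvil_stake: The small steel anvil stake (0.6 to 0.8 kg), upright, its shank hanging in a hole of the rack. Origin: centre of the shank's lower end; z up along the shank; x towards key and horn, which lie one above the other. From below: shank to z = 52 mm, collar 58 mm diameter to z = 60, waisted neck 23 to 34 mm diameter to z = 84, anvil head to z = 106 mm.
- stake_foot (a point): Centre of the lower end of the anvil stake's shank (= its origin). The shank is round, 22 mm diameter, its lowest 5 mm tapered down to 15 mm.
- stake_key (a point): Lower end of the outer face of the anvil stake's brass key: 16 mm out from the axis on +x, 14.5 mm above the foot. The key is 8 mm wide and runs up to 49.5 mm above the foot. The plain round shank below it enters the bore first; out of line, the key then lands on the sleeve's top face.
- stake_shoulder (a point): Centre of the underside of the anvil stake's collar, 52 mm above the foot. It lies on the flat rim of the holder's hub when the stake is home.
- stake_grip (a point): Middle of the anvil stake's head, on the shank's axis, 95 mm above the foot. The head is a steel block, 22 mm high (84 to 106 mm above the foot), 34 mm wide in the stake's y with flat sides (grip it there), from 33 mm behind the axis to 23 mm before it in x; top face flat.
- stake_horn (a point): Blunt point of the anvil stake's horn, 62 mm out from the axis on +x, 93.5 mm above the foot. The horn tapers from 25 mm diameter at the head to this point.
- holder: The cast-iron stake holder, bolted down: 116 mm square flange 14 mm thick, upright round hub 76 mm diameter, 90 mm high, with a fixed steel sleeve set in its top that has the keyed bore. Origin: centre of its underside; z up; x towards the middle of the keyway's range. A clamp screw with a tommy bar stands out to 79 mm on -x, 56 mm above the bench.
- holder_mouth (a point): Centre of the bore, level with the hub's flat rim, 90 mm above the bench; axes as the holder's. The sleeve (50 mm diameter, top 1.5 mm below the rim) has a bore 24 mm diameter, 74 mm deep, and a keyway 10 mm wide reaching 17.5 mm from the axis. Keyway and the white mark beside it point up to 0.3 rad either side of +x; that angle is not listed: look, or feel for it.
- rack: The timber stake rack, fixed: a block 105 mm (x) by 345 mm (y) by 60 mm high, with three vertical through holes 34 mm diameter at y = -112, 0 and +112 mm. The stakes hang in the holes by their collars, the feet 8 mm above the bench. Origin: centre of its underside. The rack and the holder may be on either side of the bench.
- mushroom_stake: bystander: steel stake with a domed mushroom head 47 mm diameter, in another hole of the rack, 105 mm long overall. Origin: lower end of its shank
- ball_stake: bystander: steel stake with a ball head 34 mm diameter, in the remaining hole of the rack, 115 mm long overall. Origin: lower end of its shank
- hammer: bystander: planishing hammer with a dark handle lying on the bench out at the side, 260 mm long along its x, up to 29 mm high. Origin: middle of the handle, on the bench
- mallet: bystander: hide mallet with a light handle lying on the bench out at the side, 285 mm long along its x, 49 mm high. Origin: middle of the handle, on the bench
- copper_bowl: bystander: copper bowl, 110 mm diameter, 45 mm high, at the back. Origin: centre of its underside
- flux_bottle: bystander: white plastic bottle, 64 mm diameter, 140 mm high, at the back. Origin: centre of its underside
- compound_tin: bystander: red tin, 72 mm diameter, 50 mm high, at the back. Origin: centre of its underside
Not all that is in view belongs to the job. What is shaped like the anvil_stake but pink is not meant. Leave any green look-alike of the holder alone.

How it is judged (in metres and radians):
On the way, in this order (a step that is already met when the one before it is completed fails the run):
1. the anvil stake is lifted clear out of the rack in the gripper (z of stake_foot in the frame of rack above 0.065 m and contact force between anvil_stake and the fingers above 2 N), for 0.1 s.
2. its shank is in the bore of the holder, held by the gripper (horizontal distance between stake_foot and holder_mouth below 0.005 m and z of stake_foot in the frame of holder_mouth below -0.007 m and contact force between anvil_stake and the fingers above 2 N), for 0.1 s.
At the end, for the whole second after the job is handed in: Stake home in the holder: collar within 2.5 mm of the holder's rim, within 3 mm of the bore axis, upright within 0.05 rad, horn within 0.45 rad of the holder's x, at rest; still held by the gripper (over 4 N) and pressed down: stake on holder over 11 N (its weight is 6 to 7.8 N) (z of stake_shoulder in the frame of holder_mouth below 0.0025 m and horizontal distance between stake_shoulder and holder_mouth below 0.003 m and angle between the x axis of anvil_stake and the x axis of holder, either way round below 0.45 rad and angle between anvil_stake's own z axis and vertical below 0.05 rad and contact force between anvil_stake and holder above 11 N and contact force between anvil_stake and the fingers above 4 N and linear speed of anvil_stake below 0.01 m/s); the arm keeps its last pose, push and grip.
It fails at once if the anvil stake is dropped: it moves faster than 0.3 m/s with no finger on it (linear speed of anvil_stake above 0.3 m/s and contact force between anvil_stake and the fingers below 0.3 N).
It fails at once if another stake, a tool, or a pot is moved more than 30 mm (distance of any of mushroom_stake, ball_stake, hammer, mallet, copper_bowl, flux_bottle, compound_tin from where it was at the start of the episode above 0.03 m).
It also fails if it takes over 56 s, if anything falls off the work surface, if the arm or the gripper's body presses on something with over 40 N, if the wrist force passes 120 N, or if a joint passes its speed limit or range.

### The arm

A 6-joint arm with a two-finger parallel gripper is mounted at the origin on the work surface. World frame = base frame: x ahead of the robot, y to its left, z up, the work surface at z = 0. Lengths are in mm, angles in rad, forces in N, time in s.
With the tool pointing down it reaches from about 425 to 925 mm from the base axis. Payload 12.5 kg.
Tool frame: the origin (TCP) lies on the centre line of the jaws, within the pads' length; the fingertips stand 25 mm ahead of it and the grasp point (between the pads) lies 6 mm ahead of it; x points along the fingers, y is the direction in which the jaws open and shut, and the axes are right-handed (so a half turn about x gives the same grasp; the last joint's range is limited). The gripper opens to 85 mm and grips with 20 to 120 N. Pads are 22 mm wide; open, the fingers measure 114 mm over their backs; the gripper's body (76 mm by 85 mm) begins 54 mm behind the grasp point. The pads swing forward as they close: fully open they stand 13 mm farther back than shut.
Start: joints at [1.123, 0.491, 1.559, -0, 1.092, -0.106], TCP at [209.472, 588.866, 256.327] pointing down, gripper open.
Joint ranges: [-3.1, 3.1], [-0.84, 2.19], [0.05, 2.79], [-1.13, 4.28], [0.06, 2.93], [-2.69, 2.69]. Speed limits (rad/s): [2.22, 2.22, 2.79, 3.14, 3.14, 3.14].

### API

Orientations are given as [roll, pitch, yaw] about the fixed x, y, z axes, in that order (R = Rz(yaw) Ry(pitch) Rx(roll)).
In Python, from rig import get_state, camera, sign_off gives the robot as it stands.
- The arm moves only by the shell command python3 -m creep 'ROWS' [FORCE]. ROWS is JSON, a list of rows, each a list of 3 entries, a list of its own where there are three numbers: the opening, from 0 (shut) to 1 (fully open), then the shift along the world's x, y, z normalised to -1 to 1, where 1 is 0.025 m, then the turn, a rotation vector about the world's x, y, z normalised to -1 to 1, where 1 is 2 pi rad. In form: [[gripper, [tx, ty, tz], [wx, wy, wz]], ...]. A call has 1 to 10 rows; each row shifts and turns the commanded pose from where the row before left it; what a row does not reach is not made up. A row lasts 1/8 s, in which the tool goes at most 62.5 mm and 10.7 degrees, less where a joint would pass 70% of its speed; a pose out of reach is approached as far as the arm can. A call with a number of a shift or a turn outside -1 to 1 is refused whole. A call with a gripper value outside its range is refused whole. The fingers move at their own pace and stop on an object; FORCE is the grip in N (left out, the last holds). Time passes only in rows, so rows that do not move let the fingers close. It gives the time, the measured TCP pose, the force and the opening at its end, in the units of the state.
- get_state(): the state, without advancing time (a new reading comes with each control period).
- camera(name): name is "scene" or "top" or "wrist"; returns a dict with "color" (420x560x3 uint8, red, green, blue), "fx", "fy", "cx", "cy" (pixels), "rvec" (rotation vector, rad) and "tvec" (3), from world to camera coordinates, as OpenCV has them. Camera axes: x right, y down, z forward; pixel columns grow to the right and rows downward; lengths in mm; the calibration is good to about 2 mm. A picture is of the moment at which its call begins. There is no depth.
- sign_off(): hands the job in, once; it reports no verdict.
The state is a dict: "clock": time; "joint_pos": joint angles; "joint_vel": joint speeds; "joint_efforts": joint torques, N m; "position": TCP position; "eef_rot": TCP orientation; "contact_force": force on the tool from outside, world axes, zero at the start; "wrist_torque": the same for the moment, N m; "grip_width": opening from 0.0 (shut) to 1.0 (fully open).
Only numpy, scipy, OpenCV 4.12 (cv2) and the standard library are available. Lean on these libraries where they do the work, as an engineer would, in place of code of your own. Each camera call takes 0.05 s, during which the arm holds its last target. There are 200 camera calls.

## Working session

There is one attempt and no reset: what is moved stays moved. The work goes in short steps, Python scripts to look and compute and a shell command to move; the robot and the scene stay as the last step left them, time stands still between calls to the robot, and variables do not carry over. Pictures are saved under pics/ and viewed, about 8 in all and at most 12, crops included, and the job is handed in when it is done.

```bash
mkdir -p pics; ls
cat > h.py <<'E'
import numpy as np, cv2
from rig import get_state, camera, sign_off
def snap(n,f):
    c=camera(n); cv2.imwrite(f'pics/{f}.png',c['color'][:,:,::-1]); np.save(f'pics/{f}.npy',c,allow_pickle=True); return c
def load(f): return np.load(f'pics/{f}.npy',allow_pickle=True).item()
def ray(c,u,v):
    R,_=cv2.Rodrigues(np.array(c['rvec'],float)); t=np.array(c['tvec'],float).ravel()
    d=R.T@np.array([(u-c['cx'])/c['fx'],(v-c['cy'])/c['fy'],1]); return -R.T@t,d/np.linalg.norm(d)
def onz(c,u,v,z):
    o,d=ray(c,u,v); return o+d*(z-o[2])/d[2]
def tri(obs):
    A=np.zeros((3,3));b=np.zeros(3);L=[ray(*x) for x in obs]
    for o,d in L: P=np.eye(3)-np.outer(d,d);A+=P;b+=P@o
    x=np.linalg.solve(A,b); return x,[np.linalg.norm((np.eye(3)-np.outer(d,d))@(x-o)) for o,d in L]
def proj(c,p):
    return cv2.projectPoints(np.array([p],float),np.array(c['rvec'],float),np.array(c['tvec'],float),np.array([[c['fx'],0,c['cx']],[0,c['fy'],c['cy']],[0,0,1.]]),None)[0].ravel()
E
python3 - <<'E'
from h import *
a=snap('scene','s1');b=snap('top','t1')
for c in(a,b): print(ray(c,280,210),c['fx'])
s=get_state();print(s)
E
```

```text
pics
(array([ 909.29000426,  599.69503939, 1164.84793727]), array([-0.2657014 , -0.47456748, -0.83915938])) 420.9584340297336
(array([ 355.77155935,   14.77088453, 1188.34848986]), array([ 0.19300803, -0.01142233, -0.98113069])) 403.7493610076988
{'clock': 0.1, 'joint_pos': array([ 1.12339541e+00,  4.91505925e-01,  1.55941732e+00, -8.95262436e-06,
        1.09168937e+00, -1.05578218e-01]), 'joint_vel': array([ 6.28746146e-04, -1.55124321e-03, -6.52855504e-04,  6.39301492e-04,
        3.90967057e-05, -7.56072667e-04]), 'joint_efforts': array([ 3.11079188e-03, -6.19450235e+01, -2.62026250e+01, -8.10445863e-05,
        2.88336378e-03,  3.52165648e-05]), 'position': array([209.3904862 , 588.68547555, 255.77211063]), 'eef_rot': array([-1.66858969,  1.56977634, -2.01040826]), 'contact_force': array([ 0.60694119, -0.59074386,  0.71118259]), 'wrist_torque': array([ 0.03880773, -0.01468965, -0.04694064]), 'grip_width': 0.9948876506870246}
```

View pics/s1.png

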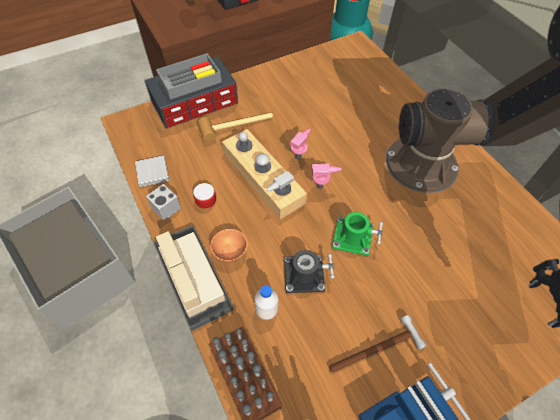

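View pics/t1.png

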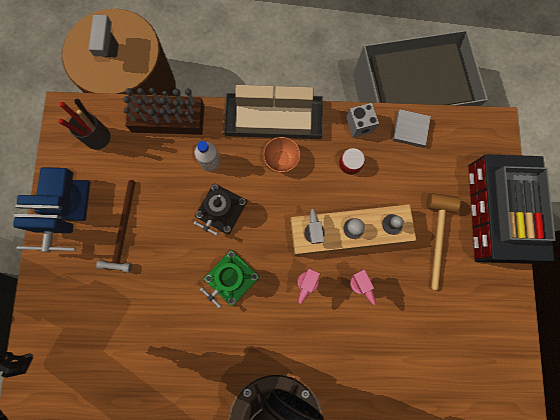

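The wanted stake is the grey one in the rack at top (315,230) / scene (282,183). Possible mistakes are the pink look-alikes at top (308,285) and (363,287), and the mushroom (355,227) and ball (395,222) stakes. The holder is the black one at top (218,203); the green one at (230,277) is the decoy. Next, a close crop of both views.

Run:
```python
from h import *
t=cv2.imread('pics/t1.png');s=cv2.imread('pics/s1.png')
f=lambda im,x,y,w,h:cv2.resize(im[y:y+h,x:x+w],(400,300),interpolation=cv2.INTER_CUBIC)
o=np.vstack([np.hstack([f(t,285,190,80,60),f(t,180,175,80,60)]),np.hstack([f(s,245,155,80,60),f(s,270,240,80,60)])])
cv2.imwrite('pics/crop1.png',o)
```

```text
(no output)
```

View pics/crop1.png

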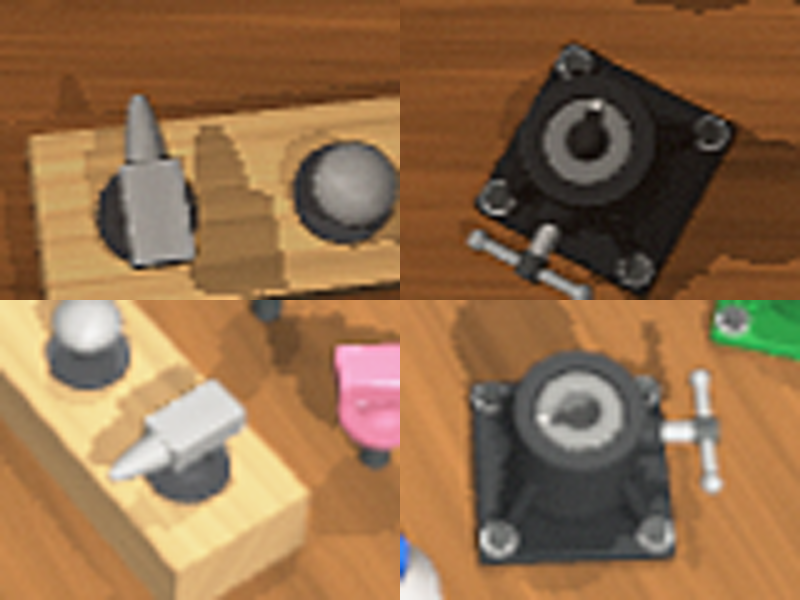

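The crop shows the grey stake with its horn tip at top (312.6,209.4) and head centre about (316.6,232.2). The black holder's bore centre is at top (218,202.4), with its keyway and white mark pointing up in the image. Triangulating these now.

Run:
```python
from h import *
np.set_printoptions(precision=1,suppress=True)
t=load('t1');s=load('s1')
T=lambda x,y:(t,285+x/5-.4,190+y/5-.4); H=lambda x,y:(t,180+(x-400)/5-.4,175+y/5-.4)
S=lambda x,y:(s,245+x/5-.4,155+(y-300)/5-.4); K=lambda x,y:(s,270+(x-400)/5-.4,240+(y-300)/5-.4)
print('horn',tri([T(138,97),S(113,475)]))
print('headtopc',tri([T(158,211),S(197,420)]))
print('bore',tri([H(588,143),K(582,412)]))
for n,p in dict(a=(122,163),b=(183,158),c=(193,258),d=(133,266),tip=(138,97)).items(): print(n,onz(*T(*p),114 if n!='tip' else 101.5))
for n,p in dict(bore=(588,143),mark=(597,103),hubl=(520,143),hubr=(656,143)).items(): print(n,onz(*H(*p),90))
print('bolts',[onz(*H(*p),18)[:2] for p in((574,62),(713,132),(635,268),(497,197))])
```

```text
horn (array([573.7, -85.4, 104.5]), [np.float64(0.8853878428462376), np.float64(0.8853878428462152)])
headtopc (array([509.7, -95.9, 109.7]), [np.float64(1.587741035599162), np.float64(1.5877410355991073)])
bore (array([586.1, 177.8,  85.9]), [np.float64(1.0194774190205973), np.float64(1.0194774190205291)])
a [535.8 -76.9 114. ]
b [ 539.5 -109.9  114. ]
c [ 485.4 -115.5  114. ]
d [480.2 -83.4 114. ]
tip [574.9 -86.3 101.5]
bore [586.  176.5  90. ]
mark [608.9 172.8  90. ]
hubl [584.9 214.1  90. ]
hubr [587.1 138.9  90. ]
bolts [array([650.1, 198.2]), array([609.9, 113.8]), array([527.4, 155.6]), array([567.2, 238.5])]
```

```bash
cat >> h.py <<'E'
from scipy.spatial.transform import Rotation as Ro
def pose():
    s=get_state();R=Ro.from_euler('xyz',s['eef_rot']).as_matrix();y=R[:,1]
    print('t',round(s['clock'],2),'pos',np.round(s['position'],1),'ax',np.round(R[:,0],3),'yaw_toolY',round(np.arctan2(y[1],y[0]),4),'j6',round(s['joint_pos'][5],2),'F',np.round(s['contact_force'],1),'M',np.round(s['wrist_torque'],2),'g',round(s['grip_width'],3)); return s,R
E
python3 -c "
from h import *
pose()"
python3 -m creep '[[1,[1,-1,0],[0,0,0]],[1,[1,-1,0],[0,0,0]],[1,[1,-1,0],[0,0,0]],[1,[1,-1,0],[0,0,0]],[1,[1,-1,0],[0,0,0]],[1,[1,-1,0],[0,0,0]],[1,[1,-1,0],[0,0,0]],[1,[1,-1,0],[0,0,0]],[1,[1,-1,0],[0,0,0]],[1,[1,-1,0],[0,0,0]]]'
python3 -c "
from h import *
pose()"
```

```text
t 0.1 pos [209.4 588.7 255.8] ax [-0.    -0.001 -1.   ] yaw_toolY 1.229 j6 -0.11 F [ 0.6 -0.6  0.7] M [ 0.04 -0.01 -0.05] g 0.995
clock: 1.35
position: [460.1, 337.9, 256.1]
eef_rot: [-2.508, 1.57, -2.85]
contact_force: [0.9, 0.4, -0.0]
grip_width: 1.003
t 1.35 pos [460.1 337.9 256.1] ax [-0. -0. -1.] yaw_toolY 1.2289 j6 -0.71 F [ 0.9  0.4 -0. ] M [0.02 0.01 0.  ] g 1.003
```

```bash
python3 -m creep '[[1,[0.8,-1,0],[0,0,0.024]],[1,[0.8,-1,0],[0,0,0.024]],[1,[0.8,-1,0],[0,0,0.024]],[1,[0.8,-1,0],[0,0,0]],[1,[0,-1,0],[0,0,0]],[1,[0,-1,0],[0,0,0]],[1,[0,0,0],[0,0,0]]]'
python3 - <<'E'
from h import *
pose();c=snap('wrist','w1');print(ray(c,280,210),c['fx'],proj(c,[586,177,90]))
E
```

```text
clock: 2.22
position: [539.5, 187.7, 256.2]
eef_rot: [-3.088, 1.57, -2.979]
contact_force: [-0.3, 0.6, -0.2]
grip_width: 0.998
t 2.23 pos [539.5 187.7 256.2] ax [-0.001 -0.    -1.   ] yaw_toolY 1.6795 j6 -1.46 F [-0.3  0.6 -0.2] M [-0.02 -0.01  0.  ] g 0.998
(array([464.51180308, 180.3129143 , 375.42431574]), array([ 0.28901676,  0.03135353, -0.95681047])) 349.95759623199 [261.40307204 246.61002031]
```

View pics/w1.png

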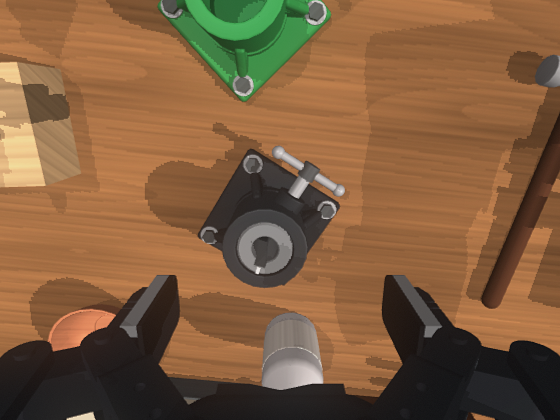

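The wrist view shows the black holder with its sleeve at about (265,249) and the keyway and white mark pointing down at about (258,270), clear of the decoy. I'll fit the circles and measure the keyway.

Run:
```python
from h import *
c=load('w1');im=c['color']
# rectify rim plane z=88.5 to 0.25 mm/px metric view centred (586,177), +x up, +y left
g=lambda a,b:proj(c,[586+a,177+b,88.5])
src=np.float32([g(40,40),g(40,-40),g(-40,-40),g(-40,40)]);dst=np.float32([[0,0],[400,0],[400,400],[0,400]])
w=cv2.warpPerspective(im[:,:,::-1],cv2.getPerspectiveTransform(src,dst),(400,400),flags=cv2.INTER_CUBIC)
cv2.imwrite('pics/rim.png',w)
gr=cv2.cvtColor(w,cv2.COLOR_BGR2GRAY)
m=((gr>75)).astype(np.uint8);cs,_=cv2.findContours(m,cv2.RETR_CCOMP,cv2.CHAIN_APPROX_NONE)
for k in sorted(cs,key=cv2.contourArea)[::-1][:4]:
    if len(k)>5: print(cv2.contourArea(k)*.04,cv2.fitEllipse(cv2.convexHull(k)))
```

```text
1933.88 ((186.23333740234375, 190.43270874023438), (248.00221252441406, 254.43812561035156), 10.860107421875)
469.82 ((189.03939819335938, 174.61727905273438), (122.9283218383789, 151.26052856445312), 14.536761283874512)
453.32 ((4334.77490234375, 6959.4658203125), (678.0256958007812, 15674.001953125), 0.0)Traceback (most recent call last):
  File "<stdin>", line 11, in <module>
cv2.error: OpenCV(4.12.0) /io/opencv/modules/imgproc/src/shapedescr.cpp:361: error: (-201:Incorrect size of input array) There should be at least 5 points to fit the ellipse in function 'fitEllipseNoDirect'
```

View pics/rim.png

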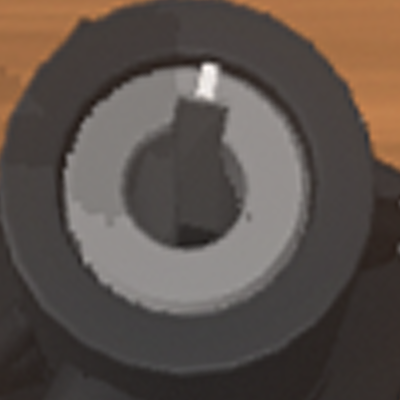

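Keyway yaw is about -0.19 and the bore about (588,180) by wrist camera; the sleeve measures 50 mm, as it should. Now to the stake.

```bash
python3 -m creep '[[1,[-0.1,-1,0],[0,0,0]],[1,[-0.1,-1,0],[0,0,0]],[1,[-0.1,-1,0],[0,0,0]],[1,[-0.1,-1,0],[0,0,0]],[1,[-0.1,-1,0],[0,0,0]],[1,[-0.1,-1,0],[0,0,0]],[1,[-0.1,-1,0],[0,0,0]],[1,[-0.1,-1,0],[0,0,0]],[1,[-0.1,-1,0],[0,0,0]],[1,[-0.1,-1,0],[0,0,0]]]'
python3 -m creep '[[1,[0,-1,0],[0,0,0]],[1,[0,-0.34,0],[0,0,0]],[1,[0,0,0],[0,0,0]]]'
python3 - <<'E'
from h import *
pose();c=snap('wrist','w2');im=c['color']
# rectify head top plane z=114, 0.25mm/px... +x up,+y left, centred (520,-96)
g=lambda a,b:proj(c,[520+a,-96+b,114])
src=np.float32([g(75,75),g(75,-75),g(-75,-75),g(-75,75)]);n=600
w=cv2.warpPerspective(im[:,:,::-1],cv2.getPerspectiveTransform(src,np.float32([[0,0],[n,0],[n,n],[0,n]])),(n,n),flags=cv2.INTER_CUBIC)
cv2.imwrite('pics/head.png',w)
E
```

```text
clock: 3.52
position: [514.7, -61.1, 256.3]
eef_rot: [1.145, 1.571, 1.257]
contact_force: [-0.9, 1.0, -0.1]
grip_width: 1.0
clock: 3.9
position: [514.6, -94.2, 256.2]
eef_rot: [1.85, 1.57, 1.96]
contact_force: [0.6, -0.4, 0.7]
grip_width: 0.999
t 3.9 pos [514.6 -94.2 256.2] ax [-0.  0. -1.] yaw_toolY 1.6811 j6 -1.99 F [ 0.6 -0.4  0.7] M [0.05 0.02 0.01] g 0.999
```

View pics/head.png

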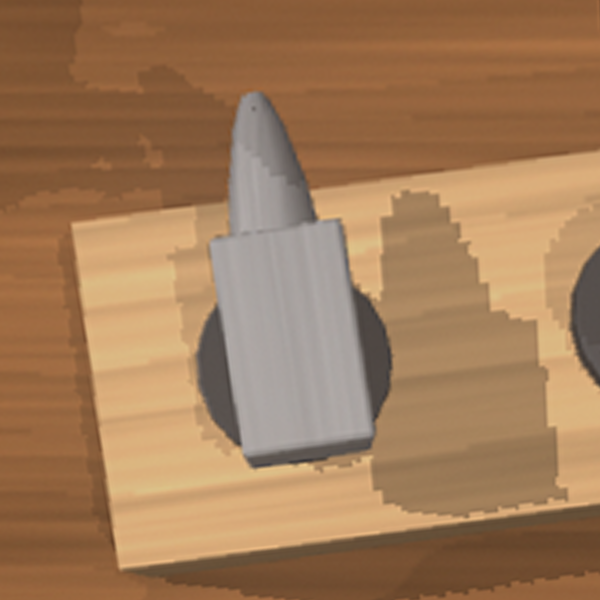

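Head centre measures (510.5,-94.3) with yaw 0.16, which puts the axis at (515.4,-93.5). The tool is within 1 mm of that. I'll turn +0.02 per the measured yaw, go down and grip.

```bash
python3 -m creep '[[1,[0.03,0.03,-1],[0,0,0.008]],[1,[0,0,-1],[0,0,0]],[1,[0,0,-1],[0,0,0]],[1,[0,0,-1],[0,0,0]],[1,[0,0,-1],[0,0,0]],[1,[0,0,-0.95],[0,0,0]],[1,[0,0,0],[0,0,0]],[0,[0,0,0],[0,0,0]],[0,[0,0,0],[0,0,0]],[0,[0,0,0],[0,0,0]]]' 60
python3 -m creep '[[0,[0,0,0],[0,0,0]],[0,[0,0,0],[0,0,0]],[0,[0,0,0],[0,0,0]],[0,[0,0,0],[0,0,0]]]' 100
python3 -c "
from h import *
pose()"
```

```text
clock: 5.2
position: [515.6, -94.0, 108.4]
eef_rot: [-0.461, 1.569, -0.3]
contact_force: [-4.6, 0.4, 15.6]
grip_width: 0.388
clock: 5.7
position: [515.5, -94.0, 108.6]
eef_rot: [-0.381, 1.569, -0.221]
contact_force: [-0.8, 1.3, 7.8]
grip_width: 0.382
t 5.7 pos [515.5 -94.  108.6] ax [ 0.001 -0.    -1.   ] yaw_toolY 1.7316 j6 -2.04 F [-0.8  1.3  7.8] M [0.28 0.22 0.04] g 0.382
```

```bash
python3 -m creep '[[0,[0,0,0.3],[0,0,0]],[0,[0,0,0.5],[0,0,0]],[0,[0,0,0.7],[0,0,0]],[0,[0,0,0.8],[0,0,0]],[0,[0,0,0.8],[0,0,0]],[0,[0,0,0.8],[0,0,0]],[0,[0,0,0.8],[0,0,0]],[0,[0,0,0.3],[0,0,0]],[0,[0,0,0],[0,0,0]],[0,[0,0,0],[0,0,0]]]'
python3 -c "
from h import *
pose();c=snap('scene','s2')
import cv2
im=c['color'][:,:,::-1];u,v=proj(c,[515,-94,180]).astype(int)
cv2.imwrite('pics/lift.png',cv2.resize(im[v-60:v+60,u-80:u+80],(640,480),interpolation=cv2.INTER_CUBIC))"
```

```text
clock: 6.95
position: [514.9, -93.8, 231.9]
eef_rot: [2.618, 1.569, 2.779]
contact_force: [0.2, -0.4, -6.5]
grip_width: 0.385
t 6.95 pos [514.9 -93.8 231.9] ax [-0.001  0.    -1.   ] yaw_toolY 1.7316 j6 -2.04 F [ 0.2 -0.4 -6.5] M [-0.02 -0.01  0.03] g 0.385
```

View pics/lift.png

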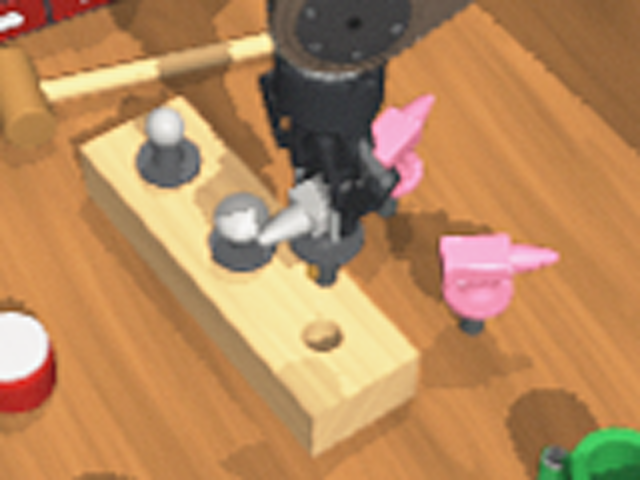

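Lifted: the stake hangs upright, brass key visible, and the wrist force is 6.5 N. Now to above the holder, turning to the keyway.

```bash
python3 -m creep '[[0,[0.15,0.5,0],[0,0,-0.0139]],[0,[0.26,1,0],[0,0,-0.0139]],[0,[0.26,1,0],[0,0,-0.0139]],[0,[0.26,1,0],[0,0,-0.0139]],[0,[0.26,1,0],[0,0,0]],[0,[0.26,1,0],[0,0,0]],[0,[0.26,1,0],[0,0,0]],[0,[0.26,1,0],[0,0,0]],[0,[0.26,1,0],[0,0,0]],[0,[0.26,1,0],[0,0,0]]]'
python3 -m creep '[[0,[0.26,1,0],[0,0,0]],[0,[0.17,0.45,0],[0,0,0]],[0,[0,0,-0.3],[0,0,0]],[0,[0,0,-0.5],[0,0,0]],[0,[0,0,-0.3],[0,0,0]],[0,[0,0,0],[0,0,0]]]'
python3 - <<'E'
from h import *
pose()
T,S,W=snap('top','t3'),snap('scene','s3'),snap('wrist','w3')
o=[]
for c in(T,S):
    u,v=proj(c,[588,180,110]).astype(int);o.append(cv2.resize(c['color'][v-45:v+45,u-40:u+40,::-1],(400,450),interpolation=cv2.INTER_CUBIC));print(u-40,v-45)
cv2.imwrite('pics/above.png',np.hstack(o))
E
```

```text
clock: 8.25
position: [577.4, 144.4, 231.7]
eef_rot: [-2.883, 1.569, -3.072]
contact_force: [0.7, -0.8, -6.7]
grip_width: 0.379
clock: 9.0
position: [588.0, 179.3, 204.2]
eef_rot: [-2.788, 1.569, -2.977]
contact_force: [0.6, -0.3, -5.9]
grip_width: 0.386
t 9.0 pos [588.  179.3 204.2] ax [-0.001 -0.    -1.   ] yaw_toolY 1.3817 j6 -1.19 F [ 0.6 -0.3 -5.9] M [-0.03 -0.06 -0.  ] g 0.386
174 155
266 214
```

View pics/above.png

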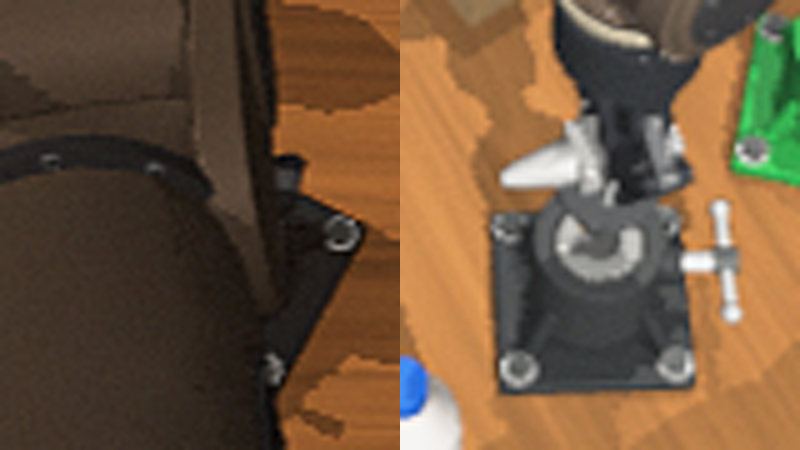

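The scene view shows the foot just above the mouth and the horn over the keyway side. Now to feel the way in with small steps down.

```bash
python3 -m creep '[[0,[0,0,-0.3],[0,0,0]],[0,[0,0,-0.3],[0,0,0]],[0,[0,0,-0.1],[0,0,0]],[0,[0,0,-0.08],[0,0,0]],[0,[0,0,0],[0,0,0]]]'
python3 -c "
from h import *
pose()"
```

```text
clock: 9.78
position: [588.2, 179.9, 185.5]
eef_rot: [2.375, 1.571, 2.187]
contact_force: [-0.1, 0.1, -5.7]
grip_width: 0.381
t 9.78 pos [588.2 179.9 185.5] ax [-0.  0. -1.] yaw_toolY 1.3823 j6 -1.19 F [-0.1  0.1 -5.7] M [-0.01  0.02  0.01] g 0.381
```

```bash
python3 -m creep '[[0,[0,0,-0.1],[0,0,0]],[0,[0,0,-0.1],[0,0,0]],[0,[0,0,-0.1],[0,0,0]],[0,[0,0,0],[0,0,0]]]'
python3 -c "
from h import *
pose()"
```

```text
clock: 10.28
position: [588.1, 179.8, 177.8]
eef_rot: [-2.84, 1.57, -3.028]
contact_force: [-0.4, -0.3, -6.7]
grip_width: 0.384
t 10.28 pos [588.1 179.8 177.8] ax [-0. -0. -1.] yaw_toolY 1.3823 j6 -1.19 F [-0.4 -0.3 -6.7] M [-0.26  0.02  0.02] g 0.384
```

```bash
python3 -m creep '[[0,[0,0,-0.1],[0,0,0]],[0,[0,0,-0.1],[0,0,0]],[0,[0,0,-0.08],[0,0,0]],[0,[0,0,0],[0,0,0]]]'
python3 -c "
from h import *
pose()"
```

```text
clock: 10.78
position: [588.2, 179.7, 170.8]
eef_rot: [-2.599, 1.57, -2.787]
contact_force: [-0.0, -2.3, -7.8]
grip_width: 0.379
t 10.78 pos [588.2 179.7 170.8] ax [-0. -0. -1.] yaw_toolY 1.3823 j6 -1.19 F [-0.  -2.3 -7.8] M [-0.54  0.02 -0.07] g 0.379
```

The key is past the sleeve top with no upward force. The side push of -2.3 N in y says shift slightly to -y. Continuing.

```bash
python3 -m creep '[[0,[0,-0.025,0],[0,0,0]],[0,[0,0,-0.15],[0,0,0]],[0,[0,0,-0.15],[0,0,0]],[0,[0,0,-0.15],[0,0,0]],[0,[0,0,0],[0,0,0]]]'
python3 -c "
from h import *
pose()"
```

```text
clock: 11.4
position: [588.1, 179.2, 159.4]
eef_rot: [-2.927, 1.57, -3.116]
contact_force: [1.0, -0.6, -6.6]
grip_width: 0.386
t 11.4 pos [588.1 179.2 159.4] ax [-0.001 -0.    -1.   ] yaw_toolY 1.3823 j6 -1.19 F [ 1.  -0.6 -6.6] M [-0.02 -0.01  0.06] g 0.386
```

```bash
python3 -m creep '[[0,[0,0,-0.2],[0,0,0]],[0,[0,0,-0.2],[0,0,0]],[0,[0,0,-0.2],[0,0,0]],[0,[0,0,-0.12],[0,0,0]],[0,[0,0,0],[0,0,0]]]'
python3 -c "
from h import *
pose()"
```

```text
clock: 12.02
position: [588.2, 179.2, 141.5]
eef_rot: [-2.968, 1.57, 3.127]
contact_force: [-0.0, -0.9, -6.5]
grip_width: 0.379
t 12.03 pos [588.2 179.2 141.5] ax [-0.  0. -1.] yaw_toolY 1.3823 j6 -1.19 F [-0.  -0.9 -6.5] M [ 0.03 -0.02 -0.  ] g 0.379
```

```bash
for i in 1; do python3 -m creep '[[0,[0,0,-0.08],[0,0,0]],[0,[0,0,-0.04],[0,0,0]],[0,[0,0,0],[0,0,0]],[0,[0,0,0],[0,0,0]]]' 120; done
python3 -c "
from h import *
pose()"
```

```text
clock: 12.52
position: [588.2, 179.3, 138.8]
eef_rot: [1.004, 1.571, 0.816]
contact_force: [0.3, -0.5, -6.1]
grip_width: 0.376
t 12.53 pos [588.2 179.3 138.8] ax [ 0.  0. -1.] yaw_toolY 1.3824 j6 -1.19 F [ 0.3 -0.5 -6.1] M [ 0.06  0.01 -0.02] g 0.376
```

```bash
python3 -m creep '[[0,[0,0,-0.04],[0,0,0]],[0,[0,0,0],[0,0,0]],[0,[0,0,0],[0,0,0]]]' 
python3 -m creep '[[0,[0,0,-0.02],[0,0,0]],[0,[0,0,0],[0,0,0]],[0,[0,0,0],[0,0,0]]]' 
python3 -c "
from h import *
pose()"
```

```text
clock: 12.9
position: [588.3, 179.2, 138.7]
eef_rot: [0.464, 1.57, 0.275]
contact_force: [-4.3, -2.3, 5.5]
grip_width: 0.382
clock: 13.28
position: [588.3, 179.2, 138.7]
eef_rot: [0.408, 1.57, 0.219]
contact_force: [-6.4, -2.2, 11.7]
grip_width: 0.376
t 13.28 pos [588.3 179.2 138.7] ax [ 0.001  0.    -1.   ] yaw_toolY 1.3824 j6 -1.19 F [-6.4 -2.2 11.7] M [-0.18  0.91 -0.04] g 0.376
```

It seats at TCP z 138.7 (138.6 predicted for home). I'll ease the side load and bear down a bit more.

```bash
python3 -m creep '[[0,[-0.01,0,-0.02],[0,0,0]],[0,[0,0,-0.01],[0,0,0]],[0,[0,0,0],[0,0,0]],[0,[0,0,0],[0,0,0]],[0,[0,0,0],[0,0,0]],[0,[0,0,0],[0,0,0]]]'
python3 - <<'E'
from h import *
pose()
S=snap('scene','s4');W=snap('wrist','w4')
o=[]
u,v=proj(S,[588,180,110]).astype(int);o.append(cv2.resize(S['color'][v-45:v+45,u-40:u+40,::-1],(400,450),interpolation=cv2.INTER_CUBIC))
u,v=proj(W,[588,180,100]).astype(int);v=min(v,330);o.append(cv2.resize(W['color'][v-90:v+90,u-80:u+80,::-1],(400,450),interpolation=cv2.INTER_CUBIC))
cv2.imwrite('pics/end.png',np.hstack(o))
E
```

```text
clock: 14.02
position: [588.2, 179.2, 138.7]
eef_rot: [0.353, 1.569, 0.164]
contact_force: [-7.6, -2.5, 16.6]
grip_width: 0.382
t 14.03 pos [588.2 179.2 138.7] ax [ 0.002  0.    -1.   ] yaw_toolY 1.3824 j6 -1.19 F [-7.6 -2.5 16.6] M [-0.32  1.15  0.05] g 0.382
```

View pics/end.png

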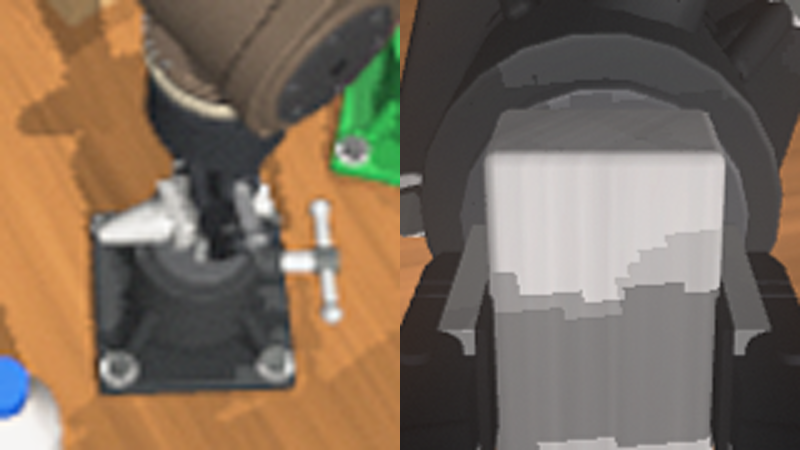

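The views show the collar down on the hub, no gap visible, and the head still between the pads. The push is 16.6 N on top of the weight. Handing in.

```bash
python3 -c "
from h import *
sign_off();pose()"
```

```text
the job is handed in; nothing more can be done
the job is handed in; nothing more can be done
```

I took the grey anvil stake out of the rack, turned it about -0.35 rad to line its key up with the keyway, and lowered it into the black holder until the collar sat on the rim. I handed the job in at about 14 s with the stake still gripped; no verdict was reported.

**Seating:** the tool stopped at z = 138.7 mm, against 138.6 mm predicted for fully home. It stayed there while the push rose, and the last pictures show no gap under the collar.

**Push and grip:** the upward force on the wrist was 16.6 N, which makes about 23 N on the holder with the stake's weight of about 6.5 N. Grip was set to 120 N, and the tool was about 0.002 rad off vertical.

**Horn angle:** the horn points about -0.19 rad in the world frame. The holder's x axis, measured from its bolts, is about -0.46 rad, so the horn is about 0.27 rad off (limit 0.45).

**Disagreements:**
- A side load of about -7.6 N in x stayed at the end; a small shift to ease it did not remove it.
- The cameras differed by 2 to 3 mm on where the bore is: about (586, 177) from the fixed ones and (588, 180) from the wrist one. I used the wrist value, and the fit bore it out to within about 0.6 mm.

**Not checked:** I did not measure the other stakes, tools and pots again after the moves, but no unexpected contact force showed along the way.

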